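# Check the stop button of a microscope stage controller

## Robot

A 7-joint arm with a two-finger parallel gripper is mounted at the origin on the work surface. World frame = base frame: x ahead of the robot, y to its left, z up, the work surface at z = 0. Lengths are in m, angles in rad, forces in N, time in s.
With the tool pointing down it reaches from about 0.425 to 0.875 m from the base axis. Payload 9.9 kg.
Tool frame: the origin (TCP) lies at the very end of the fingers, on their centre line; the grasp point (between the pads) lies 19 mm behind it; z points along the fingers, x is the direction in which the jaws open and shut, and the axes are right-handed (so a half turn about z gives the same grasp; the last joint's range is limited). The gripper opens to 85 mm and grips with 20 to 120 N. Pads are 22 mm wide; open, the fingers measure 114 mm over their backs; the gripper's body (76 mm by 85 mm) begins 54 mm behind the grasp point. The pads swing forward as they close: fully open they stand 13 mm farther back than shut.
Start: joints at [-1.357, 0.576, 0.025, 1.437, -0.015, 1.129, -0.057], TCP at [0.198, 0.645, 0.231] pointing down, gripper open.
Joint ranges: [-2.76, 2.76], [-0.34, 2.15], [-1.52, 1.57], [0.19, 2.46], [-1.09, 4.23], [0.17, 1.99], [-2.82, 2.82]. Speed limits (rad/s): [2.22, 2.22, 3.01, 3.01, 3.14, 3.14, 3.14].

## Interface

Orientations are given as a unit quaternion [w, x, y, z].
In Python, from station import env gives the robot as it stands.
- The arm moves only by the shell command python3 -m crank 'ROWS' [FORCE]. ROWS is JSON, a list of rows, each an object with "translation": the shift along the world's x, y, z in m, a list of three; "delta_rot": the turn, a rotation vector about the world's x, y, z in degrees, a list of three; "gripper": the opening in per cent of the stroke, from 0 (shut) to 100 (fully open). A call has 1 to 20 rows; each row shifts and turns the commanded pose from where the row before left it; what a row does not reach is not made up. A row lasts 1/10 s, in which the tool goes at most 50 mm and 8.59 degrees, less where a joint would pass 70% of its speed; a pose out of reach is approached as far as the arm can. A call with a gripper value outside its range is refused whole. The fingers move at their own pace and stop on an object; FORCE is the grip in N (left out, the last holds). Time passes only in rows, so rows that do not move let the fingers close. It gives the time, the measured TCP pose, the force and the opening at its end, in the units of the state.
- env.read_state(): the state, without advancing time (a new reading comes with each control period).
- env.snapshot(name): name is "side" or "top" or "wrist"; returns a dict with "img" (384x512x3 uint8, red, green, blue), "fx", "fy", "cx", "cy" (pixels), "eye" and "orientation" of the camera in the world. Camera axes: x right, y up, looking along -z (the intrinsics and any distortion apply to the point x, -y, -z); pixel columns grow to the right and rows downward; lengths in m; the calibration is good to about 2 mm. A picture is of the moment at which its call begins. There is no depth.
- env.job_done(): hands the job in, once; it reports no verdict.
The state is a dict: "time_s": time; "joint_positions": joint angles; "qvel": joint speeds; "joint_efforts": joint torques, N m; "ee_pos": TCP position; "ee_rot": TCP orientation; "ft_force": force on the tool from outside, world axes, zero at the start; "moment": the same for the moment, N m; "finger_gap": opening from 0.0 (shut) to 1.0 (fully open).
Only numpy, scipy, OpenCV 4.12 (cv2) and the standard library are available. Lean on these libraries where they do the work, as an engineer would, in place of code of your own. Each camera call takes 0.05 s, during which the arm holds its last target. There are 200 camera calls.

## Task

Check the stop button of the microscope's stage controller: press the red mushroom button in until it latches, let go of it so that it is seen to stay in by itself, then push its lever round clockwise until the button springs back out and let the lever return. Once the button is out, press the green restart button fully in and let it come up again. Only press and push with the fingertips: do not pinch the lever, leave the white lamp button unpressed, and do not move or pick up the jar, the slide box or the dish.

Things in the scene. Friction and masses are not known exactly. Their poses are not given: they have to be found in the camera images.
- console: fixed stage controller, a cream box 140 x 140 mm with a teal foot (144 mm), top at 55 mm, with the stop button upright in the middle of its top over a yellow disc (72 mm across, 3 mm high). Origin: centre of the underside, on the bench. At its yaw 0 the lever of the stop button points along its +y
- stop_top (a point): centre of the top of the red mushroom head: 97 mm above the bench when out; press straight down here. The head is a dome 64 mm across and 18 mm high (flat middle about 44 mm across); its underside is 24 mm above the console's top when out. Its frame turns with the head
- estop (a joint): how far the stop button is pressed in, m: 0 out, 0.012 at the stop. Pressing it needs about 4 N to start, passes a bump of 7 to 12 N at about 0.003, and needs about 9 N to go home, so do not stop at a lower force; it latches when pressed past about 0.009 with the lever at rest (press to the stop), and then stays at about 0.008 by itself. If the lever is turned it does not latch. When released it springs out to 0
- estop_head (a joint): angle of the mushroom head and its lever, rad: 0 at rest, grows clockwise seen from above, stop at 0.9. A spring brings it back to 0 (about 1 to 3 N at the lever). With the button in, turning it past about 0.5 (a safe aim is 0.6 to 0.8) frees the latch and the button springs out
- lever_top (a point): middle of the top edge of the red lever that sticks up and out from the mushroom's rim, 40 mm from the button's axis: lever 10 mm thick, 24 to 56 mm from the axis, 27 mm tall, top 109 mm above the bench when the button is out (12 mm above the head's top). It goes down and turns with the head. When out, its underside is 27 mm above the console's top; outside the head's rim (more than 32 mm from the axis) nothing stands beneath it but the flat console and its low yellow disc
- lever_push_face: the lever's side to push on, towards the robot's side at console yaw 0, for turning clockwise: plate 3 x 32 x 24 mm, origin at its centre, x across the lever (from this face to the far face), y outwards along the lever, z up
- lever_far_face: the lever's opposite side, the same plate 7 mm farther along x; a pinch presses both at once
- restart_box: fixed cream box 75 x 75 x 40 mm with a teal foot and the green restart button on top; origin: centre of the underside. It stands to the left or right of the console
- restart_top (a point): centre of the top of the green button (36 mm across, in a black ring 52 mm across and 12 mm high): about 62 mm above the bench when up; press straight down
- restart (a joint): how far the green button is pressed, m: 0 up, 0.006 at its stop; a spring of about 1.5 to 5 N brings it up again
- lamp_box: fixed box of the same kind with the white lamp button, on the other side of the console; leave alone
- lamp (a joint): how far the white lamp button is pressed, m: 0 up, 0.006 at its stop
- jar: loose amber jar with a black cap, 44 mm across, 75 mm tall, standing between the robot and the console; origin: centre of the underside
- slide_box: loose wooden slide box 100 x 40 x 32 mm beyond the console; origin: centre of the underside
- dish: loose round covered dish 68 mm across, 15 mm high, beyond the console; origin: centre of the underside
There are look-alikes about, which are no part of the job. What is shaped like the console but pink or purple is not meant.

How it is judged:
On the way, in this order (a step that is already met when the one before it is completed fails the run):
1. the stop button is latched in and stays there untouched (value of joint estop above 0.007 m and contact force between each of the arm, the fingers and console below 0.2 N), for 0.2 s.
2. the stop button has been twisted free and is out again (value of joint estop below 0.0015 m), for 0.2 s.
3. the green restart button is pressed in (value of joint restart above 0.004 m), for 0.05 s.
At the end, for the whole second after the job is handed in: the stop button is out (within 1.5 mm) with its lever back at rest (within 0.1 rad), the green and white buttons are up (within 1.5 mm), and the jar, slide box and dish stand within 20 mm of where they were, the jar upright (value of joint each of estop, restart, lamp below 0.0015 m and value of joint estop_head below 0.1 rad and distance of each of jar, slide_box, dish from where it was at the start of the episode below 0.02 m and angle between jar's own z axis and vertical below 0.2 rad); the robot touches nothing.
It fails at once if the lever is pinched (both of its sides pressed by the fingers at once) (contact force between the fingers and lever_push_face above 1 N and contact force between the fingers and lever_far_face above 1 N).
It fails at once if the restart button is pressed while the stop button is in (value of joint each of restart, estop above 0.003 m).
It fails at once if the lamp button is pressed (value of joint lamp above 0.003 m).
It fails at once if the jar, slide box or dish is pushed, lifted or carried away (distance of any of jar, slide_box, dish from where it was at the start of the episode above 0.03 m).
It also fails if it takes over 54 s, if anything falls off the work surface, if the arm or the gripper's body presses on something with over 40 N, if the wrist force passes 120 N, or if a joint passes its speed limit or range.

## Working session

There is one attempt and no reset: what is moved stays moved. The work goes in short steps, Python scripts to look and compute and a shell command to move; the robot and the scene stay as the last step left them, time stands still between calls to the robot, and variables do not carry over. Pictures are saved under pics/ and viewed, about 8 in all and at most 12, crops included, and the job is handed in when it is done.

```bash
ls; mkdir -p pics; cat > h.py <<'E'
import numpy as np,cv2
from scipy.spatial.transform import Rotation as R
from station import env
def snap(n,f):
    s=env.snapshot(n); cv2.imwrite('pics/'+f,cv2.cvtColor(s['img'],cv2.COLOR_RGB2BGR)); return s
def rot(s):
    q=np.array(s['orientation']); return R.from_quat(q[[1,2,3,0]]).as_matrix() if q.size==4 else q.reshape(3,3)
def ray(s,u,v,z):
    d=rot(s)@np.array([(u-s['cx'])/s['fx'],-(v-s['cy'])/s['fy'],-1]); e=np.array(s['eye'])
    return e+d*(z-e[2])/d[2]
def proj(s,p):
    c=rot(s).T@(np.array(p)-s['eye']); return s['cx']+s['fx']*c[0]/-c[2], s['cy']-s['fy']*c[1]/-c[2]
E
python3 - <<'E'
from h import *
import pickle
d={}
for n in('top','side'):
    d[n]=s=snap(n,n+'1.png'); print({k:s[k] for k in s if k!='img'})
pickle.dump(d,open('s1.pkl','wb'))
a=np.hstack([d['top']['img'],d['side']['img']])
print(env.read_state())
E
```

```text
pics
{'fx': 440.90530892179925, 'fy': 440.90530892179925, 'cx': 246.14455331000354, 'cy': 191.34807097261344, 'eye': array([ 0.43970829, -0.00664812,  1.1462719 ]), 'orientation': array([-0.69984947, -0.0350147 ,  0.03525357,  0.71256008])}
{'fx': 409.80690467908187, 'fy': 409.80690467908187, 'cx': 260.8726488750934, 'cy': 195.94543393597965, 'eye': array([0.3519987 , 0.66422289, 0.97569229]), 'orientation': array([-0.1157563 , -0.0381275 ,  0.33149797,  0.9355511 ])}
{'time_s': 0.1, 'joint_positions': array([-1.35678399,  0.57643378,  0.02485223,  1.43782194, -0.01500626,
        1.12897234, -0.05651627]), 'qvel': array([-4.40837813e-04, -9.70126461e-04,  9.07956048e-04, -1.11137575e-03,
        1.39329532e-03, -1.43254543e-06,  8.51281867e-04]), 'joint_efforts': array([ 5.99302410e-03, -7.67291164e+01,  2.25769915e+00, -2.86606961e+01,
        1.58518081e-02,  8.61340435e-03,  7.53154126e-06]), 'ee_pos': array([0.19794237, 0.64491166, 0.23053929]), 'ee_rot': array([ 4.59009958e-04,  8.04182751e-01,  5.94381676e-01, -5.61689181e-04]), 'ft_force': array([-0.42134656,  0.68923175,  0.27912104]), 'moment': array([0.01609178, 0.03621289, 0.05857552]), 'finger_gap': 1.003464110586674}
```

View pics/top1.png

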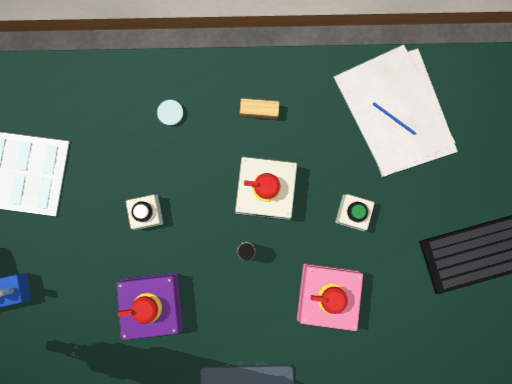

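View pics/side1.png

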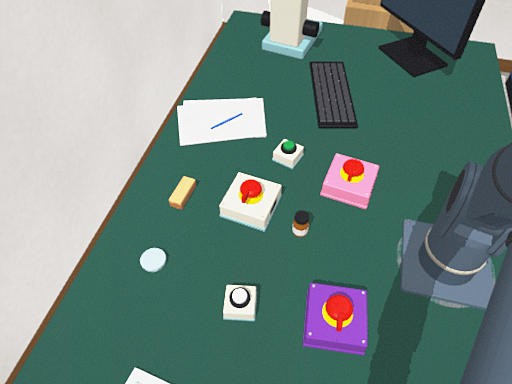

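Top view: the candidates for the console are cream (266,187), purple (146,308) and pink (332,299). I choose cream. The green button is at (358,212), the white one at (142,212) and the jar at (246,251). Now I'll measure them and take one close crop.

```bash
python3 - <<'E'
from h import *
import pickle
d=pickle.load(open('s1.pkl','rb'))
def cen(m):
    n,l,st,c=cv2.connectedComponentsWithStats(m.astype(np.uint8)); i=1+np.argmax(st[1:,4]); return c[i],st[i,4],(l==i)
def box(hsv,w):
    x0,x1,y0,y1=w; m=np.zeros(hsv.shape[:2],bool); m[y0:y1,x0:x1]=1; return m
W={'top':dict(con=(225,310,145,230),gr=(335,380,190,235),jar=(232,262,238,264),),'side':dict(con=(215,285,165,232),gr=(270,306,135,170))}
for n in W:
    s=d[n]; hsv=cv2.cvtColor(s['img'],cv2.COLOR_RGB2HSV); H,S,V=[hsv[...,i].astype(int) for i in range(3)]
    b=box(hsv,W[n]['con']); red=b&((H<8)|(H>172))&(S>150)&(V>90)
    c,a,m=cen(red)
    # head: largest inscribed circle
    big=cv2.resize(m.astype(np.uint8)*255,None,fx=8,fy=8,interpolation=cv2.INTER_CUBIC)>127
    dt=cv2.distanceTransform(big.astype(np.uint8),2,5); r=dt.max(); vu=np.argwhere(dt>r-1.5).mean(0)
    u,v=(vu[1]+.5)/8-.5,(vu[0]+.5)/8-.5
    p=ray(s,u,v,.088); print(n,'head',u,v,r/8,p, 'r_m',r/8/s['fx']*np.linalg.norm(p-s['eye']))
    ys,xs=np.nonzero(m); far=np.hypot(xs-u,ys-v); k=far>r/8+2; lu,lv=xs[k].mean(),ys[k].mean(); q=ray(s,lu,lv,.105); print(' lever',lu,lv,q,'dist',np.linalg.norm((q-p)[:2]),'ang',np.degrees(np.arctan2(*(q-p)[1::-1])))
    g=box(hsv,W[n]['gr'])&(H>45)&(H<85)&(S>150)&(V>90); c,a,m=cen(g); print(' green',c,a,ray(s,*c,.06))
    crm=b&(S<70)&(V>140)
    c,a,m=cen(crm); hull=cv2.convexHull(np.argwhere(m)[:,::-1].astype(np.int32)); rr=cv2.minAreaRect(hull); pts=cv2.boxPoints(rr); P=np.array([ray(s,*x,.055) for x in pts]); print(' cream centre',P.mean(0)[:2],'sides',np.linalg.norm(P[1]-P[0]),np.linalg.norm(P[2]-P[1]),'yaws',np.degrees(np.arctan2(*(P[1]-P[0])[1::-1])))
s=d['top']
print('jar',ray(s,246,251,.075),'purple',ray(s,146,308,.09),'pink',ray(s,332,299,.09))
c=cv2.resize(s['img'][140:240,120:390],None,fx=2.9,fy=2.9,interpolation=cv2.INTER_CUBIC); cv2.imwrite('pics/crop.png',c[...,::-1])
E
```

```text
top head 266.5 185.5 12.058334 [ 0.55856344 -0.05736777  0.088     ] r_m 0.029157693417954086
 lever 248.47222222222223 182.52777777777777 [ 0.56453829 -0.01384917  0.105     ] dist 0.04392683914402497 ang 82.18250080474465
 green [359.75  207.425] 40 [ 0.50315266 -0.28745244  0.06      ]
 cream centre [ 0.55729936 -0.05670948] sides 0.142566407474477 0.14187157931215505 yaws -7.219035526993007
side head 250.275 188.03571428571428 8.5 [ 0.55715378 -0.05460699  0.088     ] r_m 0.02407086110055502
 lever 245.3846153846154 197.8846153846154 [ 0.55709812 -0.00370523  0.105     ] dist 0.05090178873365119 ang 90.06264833057584
 green [288.55172414 145.        ] 87 [ 0.491349   -0.28121531  0.06      ]
 cream centre [ 0.5567417  -0.04456582] sides 0.1797818636100744 0.1721073448336006 yaws -88.0871002641037
jar [ 0.40215352 -0.00502937  0.075     ] purple [0.27431743 0.23188513 0.09      ] pink [ 0.28721501 -0.20512082  0.09      ]
```

View pics/crop.png

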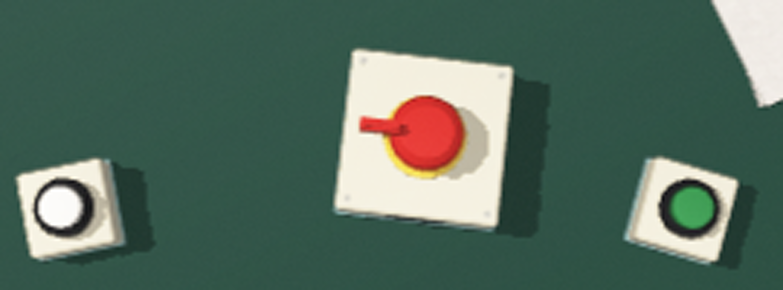

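The crop shows the cream console with its red head at (266,186). Its lever points left, about 83° in the world frame. The green button is at (359,212) full-image and the white one at (142,212). World estimates: axis (0.558, -0.057), yaw -7°, green (0.492, -0.284). The sizes agree with those given: box side 142 mm and lever centre about 44 mm from the axis. I'll move above the head with the fingers shut.

```bash
python3 -m crank '[{"translation":[0.018,-0.0353,0],"delta_rot":[0,0,0.5],"gripper":0},{"translation":[0.018,-0.0353,0],"delta_rot":[0,0,0.5],"gripper":0},{"translation":[0.018,-0.0353,0],"delta_rot":[0,0,0.5],"gripper":0},{"translation":[0.018,-0.0353,0],"delta_rot":[0,0,0.5],"gripper":0},{"translation":[0.018,-0.0353,0],"delta_rot":[0,0,0.5],"gripper":0},{"translation":[0.018,-0.0353,0],"delta_rot":[0,0,0.5],"gripper":0},{"translation":[0.018,-0.0353,0],"delta_rot":[0,0,0.5],"gripper":0},{"translation":[0.018,-0.0353,0],"delta_rot":[0,0,0.5],"gripper":0},{"translation":[0.018,-0.0353,0],"delta_rot":[0,0,0.5],"gripper":0},{"translation":[0.018,-0.0353,0],"delta_rot":[0,0,0.5],"gripper":0},{"translation":[0.018,-0.0353,0],"delta_rot":[0,0,0.5],"gripper":0},{"translation":[0.018,-0.0353,0],"delta_rot":[0,0,0.5],"gripper":0},{"translation":[0.018,-0.0353,0],"delta_rot":[0,0,0.5],"gripper":0},{"translation":[0.018,-0.0353,0],"delta_rot":[0,0,0.5],"gripper":0},{"translation":[0.018,-0.0353,0],"delta_rot":[0,0,0.5],"gripper":0},{"translation":[0.018,-0.0353,0],"delta_rot":[0,0,0.5],"gripper":0},{"translation":[0.018,-0.0353,0],"delta_rot":[0,0,0.5],"gripper":0},{"translation":[0.018,-0.0353,0],"delta_rot":[0,0,0.5],"gripper":0},{"translation":[0.018,-0.0353,0],"delta_rot":[0,0,0.5],"gripper":0},{"translation":[0.018,-0.0353,0],"delta_rot":[0,0,0.5],"gripper":0}]' 40
python3 - <<'E'
from h import *
import pickle
s=snap('wrist','w1.png'); pickle.dump(s,open('w1.pkl','wb'))
st=env.read_state(); print(st['ee_pos'],st['ft_force'],st['finger_gap'],s['eye'])
q=st['ee_rot'];print(R.from_quat(q[[1,2,3,0]]).as_matrix().round(3))
for p in([.558,-.057,.097],[.563,-.017,.109]): print(proj(s,p))
E
```

```text
time_s: 2.1
ee_pos: [0.5584, -0.0622, 0.2311]
ee_rot: [-0.0, 0.749, 0.662, -0.0]
ft_force: [1.2, -0.4, -0.5]
finger_gap: -0.004
[ 0.56050593 -0.06960105  0.23117583] [ 1.7681082  -6.16737468  1.06449253] 0.001613175844791171 [ 0.49345928 -0.05615742  0.37393386]
[[ 0.128  0.992  0.002]
 [ 0.992 -0.128 -0.005]
 [-0.004  0.002 -1.   ]]
(np.float64(261.26526904275914), np.float64(182.6953561690449))
(np.float64(305.63866250416675), np.float64(185.7063111666766))
```

View pics/w1.png

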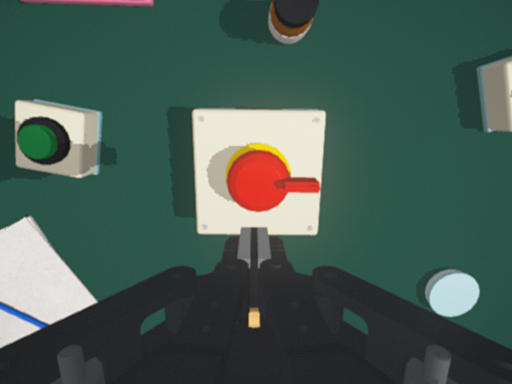

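The wrist view shows the head at about (258,181), with the lever to its right at (302,185) and green at (40,141). The projection was within 3 px. The arm was still settling, so I'll measure again at rest.

```bash
python3 - <<'E'
from h import *
env.snapshot('wrist');env.snapshot('wrist')
s=snap('wrist','w2.png'); st=env.read_state(); print(st['ee_pos'],st['ft_force'],np.abs(st['qvel']).max())
hsv=cv2.cvtColor(s['img'],cv2.COLOR_RGB2HSV); H,S,V=[hsv[...,i].astype(int) for i in range(3)]
m=((H<8)|(H>172))&(S>150)&(V>90); m[:,:200]=0;m[:,340:]=0;m[:120]=0;m[240:]=0
dt=cv2.distanceTransform(m.astype(np.uint8),2,5); r=dt.max(); v,u=np.argwhere(dt>r-.7).mean(0)
p=ray(s,u,v,.086); print('head',u,v,r,p,r/s['fx']*(s['eye'][2]-.09))
ys,xs=np.nonzero(m);k=np.hypot(xs-u,ys-v)>r+3; q=ray(s,xs[k].mean(),ys[k].mean(),.109); print('lev',xs[k].mean(),ys[k].mean(),q,np.linalg.norm((q-p)[:2]),np.degrees(np.arctan2(*(q-p)[1::-1])))
g=(H>45)&(H<85)&(S>170)&(V>90);g[:,110:]=0;g[:100]=0;g[190:]=0
c=np.argwhere(g).mean(0)[::-1];print('green',c,g.sum(),ray(s,*c,.06))
b=(S<70)&(V>150);b[:,:185]=0;b[:,335:]=0;b[:95]=0;b[240:]=0
rr=cv2.minAreaRect(np.argwhere(b)[:,::-1].astype(np.int32)); P=np.array([ray(s,*x,.055) for x in cv2.boxPoints(rr)]);print('box',P.mean(0),np.linalg.norm(np.diff(P,axis=0),axis=1),np.degrees(np.arctan2(*(P[1]-P[0])[1::-1])))
E
```

```text
[ 0.55777544 -0.06143849  0.23070381] [-0.67927745  1.07860566 -0.13514187] 0.03495031382814828
head 260.0 180.5 29.559694 [ 0.55802063 -0.05964549  0.086     ] 0.028150678970616856
lev 305.95090439276487 184.7829457364341 [ 0.56218734 -0.01832763  0.109     ] 0.04152742519390385 84.24145955982885
green [ 36.88144896 141.77058178] 911 [ 0.49304442 -0.28571362  0.06      ]
box [ 0.55891004 -0.05865132  0.055     ] [0.13862772 0.1369405  0.13860373] 169.65897936208094
```

The axis is at about (0.558, -0.058) and the lever at 84°, and all views agree. Pressing now.

```bash
python3 -m crank '[{"translation":[0,0,-0.025],"delta_rot":[0,0,0],"gripper":0},{"translation":[0,0,-0.025],"delta_rot":[0,0,0],"gripper":0},{"translation":[0,0,-0.025],"delta_rot":[0,0,0],"gripper":0},{"translation":[0,0,-0.025],"delta_rot":[0,0,0],"gripper":0},{"translation":[0,0,-0.025],"delta_rot":[0,0,0],"gripper":0},{"translation":[0,0,-0.004],"delta_rot":[0,0,0],"gripper":0},{"translation":[0,0,-0.004],"delta_rot":[0,0,0],"gripper":0},{"translation":[0,0,-0.004],"delta_rot":[0,0,0],"gripper":0},{"translation":[0,0,-0.004],"delta_rot":[0,0,0],"gripper":0},{"translation":[0,0,-0.004],"delta_rot":[0,0,0],"gripper":0},{"translation":[0,0,-0.002],"delta_rot":[0,0,0],"gripper":0},{"translation":[0,0,0],"delta_rot":[0,0,0],"gripper":0},{"translation":[0,0,0],"delta_rot":[0,0,0],"gripper":0}]'
```

```text
time_s: 3.6
ee_pos: [0.5586, -0.06, 0.0858]
ee_rot: [0.0, 0.749, 0.662, 0.001]
ft_force: [-2.6, 1.2, 7.4]
finger_gap: 0.002
```

```bash
python3 -m crank '[{"translation":[0,0,-0.002],"delta_rot":[0,0,0],"gripper":0},{"translation":[0,0,-0.002],"delta_rot":[0,0,0],"gripper":0},{"translation":[0,0,0],"delta_rot":[0,0,0],"gripper":0},{"translation":[0,0,0],"delta_rot":[0,0,0],"gripper":0}]'
```

```text
time_s: 4.0
ee_pos: [0.5591, -0.0601, 0.0843]
ee_rot: [0.001, 0.749, 0.662, 0.002]
ft_force: [-10.3, 3.2, 36.9]
finger_gap: -0.004
```

It's home against the stop at 37 N. I'll lift clear, wait, and check that it stays in.

```bash
python3 -m crank '[{"translation":[0,0,0.005],"delta_rot":[0,0,0],"gripper":0},{"translation":[0,0,0.02],"delta_rot":[0,0,0],"gripper":0},{"translation":[0,0,0.03],"delta_rot":[0,0,0],"gripper":0},{"translation":[0,0,0.03],"delta_rot":[0,0,0],"gripper":0},{"translation":[0,0,0],"delta_rot":[0,0,0],"gripper":0},{"translation":[0,0,0],"delta_rot":[0,0,0],"gripper":0},{"translation":[0,0,0],"delta_rot":[0,0,0],"gripper":0}]'
python3 - <<'E'
from h import *
s=snap('side','side2.png'); st=env.read_state(); print(st['ee_pos'],st['ft_force'])
w=snap('wrist','w3.png')
a=cv2.resize(s['img'][150:240,200:300],None,fx=4,fy=4); o=cv2.resize(cv2.imread('pics/side1.png')[150:240,200:300,::-1],None,fx=4,fy=4)
cv2.imwrite('pics/v3.png',np.hstack([o,a])[...,::-1])
# rim-independent height check: lever top edge/tip shift between before and after at latched height
for n,z in(('out',.109),('in',.101)): print(n,proj(s,[.564,-.003,z]),proj(w,[.5635,-.018,z]))
E
```

```text
time_s: 4.7
ee_pos: [0.5577, -0.0605, 0.165]
ee_rot: [-0.0, 0.749, 0.662, -0.0]
ft_force: [-0.5, 0.6, 0.8]
finger_gap: 0.002
[ 0.55756564 -0.06055516  0.16470146] [ 0.0854106  -0.17114137  0.27344415]
out (np.float64(242.82906138103155), np.float64(196.67198490572432)) (np.float64(317.91817384051114), np.float64(210.2991322256831))
in (np.float64(242.91347551722873), np.float64(198.51062919127781)) (np.float64(315.6321564901709), np.float64(206.8360313116353))
```

View pics/v3.png

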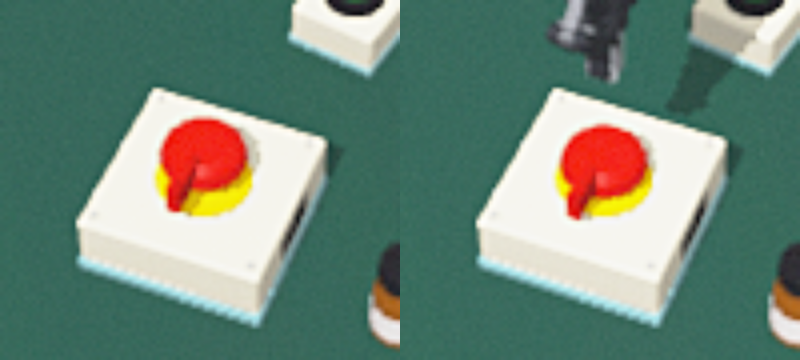

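Side crop: before on the left, after on the right. The head sits about 2 px (8 mm) lower and the gripper is clear, so it is latched untouched. Next I'll move beside the lever's push face, outside the rim.

```bash
python3 -m crank '[{"translation":[-0.011,0.027,0],"delta_rot":[0,0,0],"gripper":0},{"translation":[-0.011,0.027,0],"delta_rot":[0,0,0],"gripper":0},{"translation":[0,0,-0.02],"delta_rot":[0,0,0],"gripper":0},{"translation":[0,0,-0.02],"delta_rot":[0,0,0],"gripper":0},{"translation":[0,0,-0.02],"delta_rot":[0,0,0],"gripper":0},{"translation":[0,0,-0.02],"delta_rot":[0,0,0],"gripper":0},{"translation":[0,0,0],"delta_rot":[0,0,0],"gripper":0},{"translation":[0,0,0],"delta_rot":[0,0,0],"gripper":0}]'
python3 - <<'E'
from h import *
s=snap('wrist','w4.png'); st=env.read_state(); print(st['ee_pos'],st['ft_force'])
E
```

```text
time_s: 5.6
ee_pos: [0.5357, -0.0068, 0.085]
ee_rot: [-0.0, 0.749, 0.662, -0.001]
ft_force: [-1.5, 0.6, 0.2]
finger_gap: -0.001
[ 0.53625208 -0.00684638  0.08563939] [0.25329973 0.21153756 0.43118968]
```

View pics/w4.png

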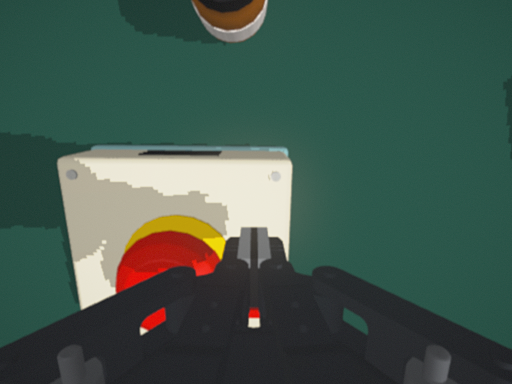

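The fingertips at (254,245) stand on the robot side of the lever, clear of the head at (170,280), and there's no contact force. Now I'll push the lever round along an arc.

```bash
python3 -m crank '[{"translation":[0.006,-0.0007,0],"delta_rot":[0,0,0],"gripper":0},{"translation":[0.006,-0.0007,0],"delta_rot":[0,0,0],"gripper":0},{"translation":[0.0044,0.0007,0],"delta_rot":[0,0,-5],"gripper":0},{"translation":[0.0045,0.0004,0],"delta_rot":[0,0,-5],"gripper":0},{"translation":[0.0045,-0.0001,0],"delta_rot":[0,0,-5],"gripper":0},{"translation":[0.0044,-0.0004,0],"delta_rot":[0,0,-5],"gripper":0},{"translation":[0.0045,-0.0009,0],"delta_rot":[0,0,-5],"gripper":0},{"translation":[0.0043,-0.0012,0],"delta_rot":[0,0,-5],"gripper":0},{"translation":[0.0042,-0.0016,0],"delta_rot":[0,0,-5],"gripper":0},{"translation":[0.004,-0.0019,0],"delta_rot":[0,0,-5],"gripper":0},{"translation":[0,0,0],"delta_rot":[0,0,0],"gripper":0},{"translation":[0,0,0],"delta_rot":[0,0,0],"gripper":0},{"translation":[0,0,0],"delta_rot":[0,0,0],"gripper":0}]'
python3 - <<'E'
from h import *
s=snap('side','side3.png'); st=env.read_state(); print(st['ee_pos'],st['ft_force'])
t=snap('top','top3.png')
cv2.imwrite('pics/v5.png',np.hstack([cv2.resize(s['img'][150:240,200:300],None,fx=4,fy=4),cv2.resize(t['img'][140:230,215:315],None,fx=4,fy=4)])[...,::-1])
E
```

```text
time_s: 6.95
ee_pos: [0.583, -0.0126, 0.0856]
ee_rot: [-0.0, 0.93, 0.367, 0.0]
ft_force: [-1.6, 1.7, 0.4]
finger_gap: -0.002
[ 0.58298086 -0.01268099  0.08553426] [0.12158356 1.86165581 0.43291502]
```

View pics/v5.png

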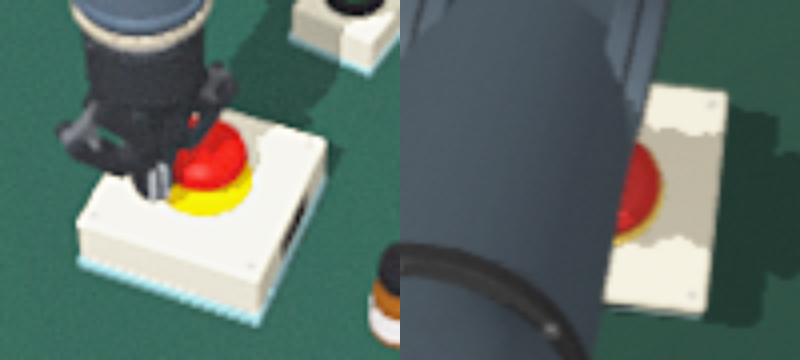

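Side crop: the tip is at (155,183) with the lever behind it, and the top of the head is at about y=118, the same as when out. I'll back off along the same arc, rise and look.

```bash
python3 -m crank '[{"translation":[-0.004,0.0019,0],"delta_rot":[0,0,5],"gripper":0},{"translation":[-0.0042,0.0016,0],"delta_rot":[0,0,5],"gripper":0},{"translation":[-0.0043,0.0012,0],"delta_rot":[0,0,5],"gripper":0},{"translation":[-0.0045,0.0009,0],"delta_rot":[0,0,5],"gripper":0},{"translation":[-0.0044,0.0004,0],"delta_rot":[0,0,5],"gripper":0},{"translation":[-0.0045,0.0001,0],"delta_rot":[0,0,5],"gripper":0},{"translation":[-0.0045,-0.0004,0],"delta_rot":[0,0,5],"gripper":0},{"translation":[-0.0044,-0.0007,0],"delta_rot":[0,0,5],"gripper":0},{"translation":[-0.006,0.0007,0],"delta_rot":[0,0,0],"gripper":0},{"translation":[-0.008,0.0007,0],"delta_rot":[0,0,0],"gripper":0},{"translation":[0,0,0.03],"delta_rot":[0,0,0],"gripper":0},{"translation":[0,0,0.03],"delta_rot":[0,0,0],"gripper":0},{"translation":[0,-0.03,0.02],"delta_rot":[0,0,0],"gripper":0},{"translation":[0,-0.04,0],"delta_rot":[0,0,0],"gripper":0},{"translation":[0,-0.04,0],"delta_rot":[0,0,0],"gripper":0},{"translation":[0,0,0],"delta_rot":[0,0,0],"gripper":0},{"translation":[0,0,0],"delta_rot":[0,0,0],"gripper":0}]'
python3 - <<'E'
from h import *
s=snap('side','side4.png'); t=snap('wrist','w5.png'); st=env.read_state(); print(st['ee_pos'],st['ft_force'])
a=cv2.resize(s['img'][150:240,200:300],None,fx=4,fy=4); o=cv2.resize(cv2.imread('pics/side1.png')[150:240,200:300,::-1],None,fx=4,fy=4)
cv2.imwrite('pics/v6.png',np.hstack([o,a])[...,::-1])
hsv=cv2.cvtColor(t['img'],cv2.COLOR_RGB2HSV); H,S,V=[hsv[...,i].astype(int) for i in range(3)]
g=(H>45)&(H<85)&(S>170)&(V>90); g=cv2.morphologyEx(g.astype(np.uint8),cv2.MORPH_OPEN,np.ones((5,5)))
n,l,q,c=cv2.connectedComponentsWithStats(g)
for i in range(1,n):
    if q[i,4]>300: print('green',c[i],q[i],ray(t,*c[i],.06))
E
```

```text
time_s: 8.75
ee_pos: [0.5335, -0.1176, 0.1652]
ee_rot: [-0.0, 0.751, 0.661, -0.0]
ft_force: [0.7, 0.8, 0.4]
finger_gap: 0.002
[ 0.5338664  -0.11551724  0.16511136] [ 0.1529049   0.36759935 -0.57889087]
green [ 50.01237432 170.20417633] [  30  150   41   41 1293] [ 0.49356082 -0.28667705  0.06      ]
```

View pics/v6.png

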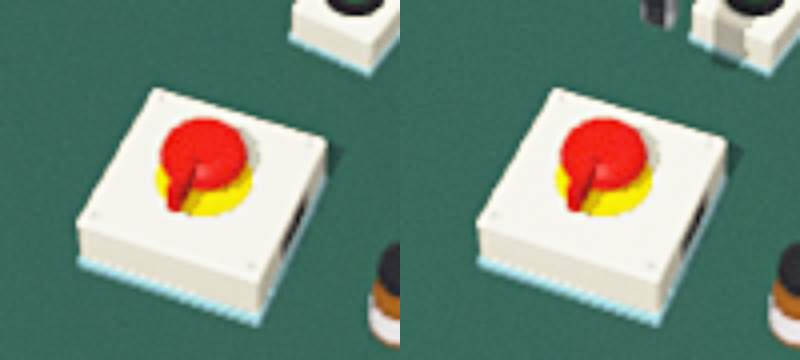

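The before and after crops match: the head is out again (top at y≈118) and the lever is at rest. Green is at (0.4935, -0.2865), consistent over three views, so I'll go there and press.

```bash
python3 -m crank '[{"translation":[-0.008,-0.034,0],"delta_rot":[0,0,0],"gripper":0},{"translation":[-0.008,-0.034,0],"delta_rot":[0,0,0],"gripper":0},{"translation":[-0.008,-0.034,0],"delta_rot":[0,0,0],"gripper":0},{"translation":[-0.008,-0.034,0],"delta_rot":[0,0,0],"gripper":0},{"translation":[-0.008,-0.034,0],"delta_rot":[0,0,0],"gripper":0},{"translation":[0,0,-0.025],"delta_rot":[0,0,0],"gripper":0},{"translation":[0,0,-0.025],"delta_rot":[0,0,0],"gripper":0},{"translation":[0,0,-0.025],"delta_rot":[0,0,0],"gripper":0},{"translation":[0,0,-0.015],"delta_rot":[0,0,0],"gripper":0},{"translation":[0,0,0],"delta_rot":[0,0,0],"gripper":0},{"translation":[0,0,0],"delta_rot":[0,0,0],"gripper":0}]'
```

```text
time_s: 9.95
ee_pos: [0.4945, -0.2857, 0.0755]
ee_rot: [-0.0, 0.749, 0.663, 0.0]
ft_force: [0.1, 0.3, -0.1]
finger_gap: -0.003
```

```bash
python3 -m crank '[{"translation":[0,0,-0.006],"delta_rot":[0,0,0],"gripper":0},{"translation":[0,0,-0.004],"delta_rot":[0,0,0],"gripper":0},{"translation":[0,0,-0.004],"delta_rot":[0,0,0],"gripper":0},{"translation":[0,0,-0.004],"delta_rot":[0,0,0],"gripper":0},{"translation":[0,0,-0.002],"delta_rot":[0,0,0],"gripper":0},{"translation":[0,0,-0.001],"delta_rot":[0,0,0],"gripper":0},{"translation":[0,0,0],"delta_rot":[0,0,0],"gripper":0},{"translation":[0,0,0],"delta_rot":[0,0,0],"gripper":0}]'
```

```text
time_s: 10.75
ee_pos: [0.4944, -0.2868, 0.0558]
ee_rot: [0.001, 0.749, 0.662, 0.0]
ft_force: [-4.1, 4.2, 20.9]
finger_gap: -0.004
```

It's at the stop: z 0.0558 is 6 mm down, and the force is 21 N, above the spring's. Lifting away and doing the final check.

```bash
python3 -m crank '[{"translation":[0,0,0.006],"delta_rot":[0,0,0],"gripper":0},{"translation":[0,0,0.02],"delta_rot":[0,0,0],"gripper":0},{"translation":[0,0,0.03],"delta_rot":[0,0,0],"gripper":0},{"translation":[0,0,0.04],"delta_rot":[0,0,0],"gripper":0},{"translation":[0,-0.03,0.02],"delta_rot":[0,0,0],"gripper":0},{"translation":[0,-0.03,0.02],"delta_rot":[0,0,0],"gripper":0},{"translation":[0,0,0],"delta_rot":[0,0,0],"gripper":0},{"translation":[0,0,0],"delta_rot":[0,0,0],"gripper":0},{"translation":[0,0,0],"delta_rot":[0,0,0],"gripper":0}]'
python3 - <<'E'
from h import *
s=snap('side','side5.png'); st=env.read_state(); print(st['ee_pos'],st['ft_force'])
o=cv2.imread('pics/side1.png')[...,::-1]
w=(slice(130,330),slice(130,330)); cv2.imwrite('pics/v7.png',cv2.resize(np.hstack([o[w],s['img'][w]]),None,fx=2,fy=2)[...,::-1])
d=np.abs(o.astype(int)-s['img']).max(2)>50
for n,(x0,x1,y0,y1) in dict(head=(235,268,175,212),green=(275,304,138,167),lamp=(222,258,282,320),jar=(290,312,208,236),slide=(166,197,175,210),dish=(138,168,246,273)).items(): print(n,d[y0:y1,x0:x1].sum())
E
```

```text
time_s: 11.65
ee_pos: [0.4938, -0.3455, 0.1894]
ee_rot: [-0.001, 0.749, 0.662, 0.0]
ft_force: [1.1, 0.1, 0.3]
finger_gap: 0.001
[ 0.49387427 -0.34533731  0.18936325] [-0.39920966  0.84702967 -0.51054464]
head 0
green 0
lamp 0
jar 0
slide 0
dish 0
```

View pics/v7.png

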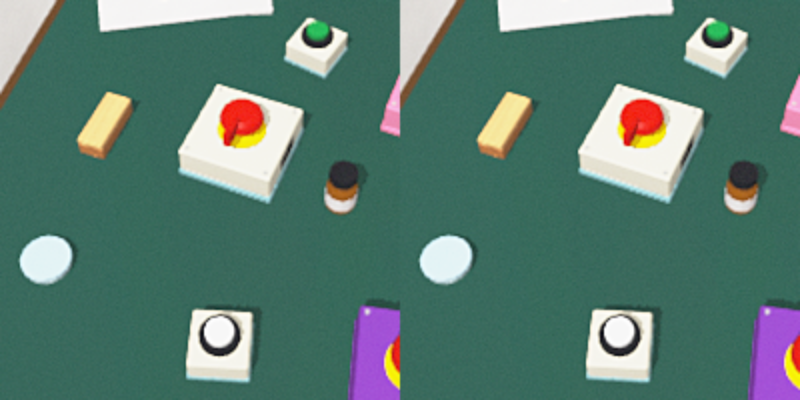

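The final side view matches the start for every item: no pixel changed around the head, green, lamp, jar, slide box or dish. The arm is clear.

```bash
python3 -c "
from station import env
print(env.job_done())"
```

```text
the job is handed in; nothing more can be done
None
```

The stop button check is finished and handed in at about 12 s on the robot's clock. I got no verdict back, and the joint values themselves can't be read, so the checks below come from the camera pictures and the force readings.

1. **Stop button pressed:** With the fingers shut, I pressed the red head of the cream console home, reaching 37 N at the stop. After I lifted off, the side picture showed it staying about 8 mm lower by itself.
2. **Lever turned:** I pushed only the push face, about 40° clockwise, outside the rim. The button sprang out and the lever returned. The pictures before and after look the same.
3. **Green restart button:** I pressed it to its stop (6 mm down, 21 N), then let it come up.

**Last check:** Against the starting side view, no pixel changed beyond the threshold around the stop button, green button, lamp, jar, slide box or dish. The arm stood clear with no force beyond sensor noise (about 1 N).

No check failed. Two early rough estimates disagreed with the rest: the green button's position by about 10 mm from a poor colour mask in the top view, and the lever's angle from the side view. The close wrist-camera views settled both before I touched anything. The 37 N press was firmer than the roughly 9 N needed.

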